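# Set up the fitting fixture and hold the offset lever level over it

### The job

First pack the two black sleeves upright, side by side, into the open pocket of the fitting fixture and let go of them. Then pick the offset lever up by its balance point (nearer the heavy boss) and hold it level and still over the fixture, its boss straight above the locating pin, its eye straight above the sleeves, and its underside about 40 mm clear of their tops; finish while still holding it there. Leave the tape roll, pliers and spanner where they lie.

Things in the scene. Friction and masses are not known exactly. Their poses are not given: they have to be found in the camera images.
- offset_lever: offset lever, dark steel, loose, 0.62 kg (varies by a fifth), 228 mm long: round boss (48 mm across, 36 high, 20 bore) at its +y end, straight arm, small eye (27 mm across, 34 high, 12 bore) at its -y end. It lies on boss and eye; the arm, 16 mm wide along x, reaches from 12 to 30 mm above the underside. Origin: at underside level, straight below the balance point; z up when level
- lever_balance (a point): the lever's balance point, in the middle of the arm's section: 21 mm above the lever's origin, 55 mm from the boss axis and 135 mm from the eye axis; the gripper should close across the arm (along the lever's x) here, with the point between the pads midway along them to within 25 mm
- lever_boss (a point): centre of the underside of the lever's boss, 55 mm along the lever's +y from its origin
- lever_eye (a point): centre of the underside of the lever's eye, 135 mm along the lever's -y from its origin; 190 mm from the boss axis
- fixture: fitting fixture bolted to the bench: steel base plate 70 (x) by 270 (y) by 12 mm with a round post (42 mm across, top 60 mm above the bench) and on it a 17 mm locating pin at its +y end, and an open rectangular pocket at its -y end. Origin: centre of its underside; fixed, but stands elsewhere and turned each time
- fixture_pin (a point): tip of the locating pin, 88 mm above the bench, 95 mm along the fixture's +y from its origin; axes as the fixture's
- fixture_pocket (a point): centre of the pocket's floor, 12 mm above the bench, 95 mm along the fixture's -y from its origin, 190 mm from the pin; axes as the fixture's. The pocket is 26 mm wide inside along x and 50 mm long inside along y; its 6 mm thick walls end 35 mm above its floor (47 mm above the bench). Two sleeves fit in it side by side along y, their tops then level with the pin's tip
- sleeve_a: black cylindrical sleeve standing on end, 21 mm diameter, 76 mm high, 0.13 kg, loose. Origin: centre of its underside; z axis up along it
- sleeve_b: second black sleeve, the same as the first. Origin: centre of its underside; z axis up along it
- tape_roll: roll of masking tape lying flat, 104 mm across, 25 mm high; bystander, origin at the centre of its underside
- pliers: red-handled pliers lying flat, 42x152x12 mm; bystander, origin at the centre of its underside
- spanner: open-ended spanner lying flat, 30x147x6 mm; bystander, origin at the centre of its underside

How it is judged:
By the outcome, as a careful person would: the job done as asked, in the order asked, and still so for the second after the job is handed in, while the arm keeps its last pose, push and grip.
It also fails if it takes over 67 s, if anything falls off the work surface, if the arm or the gripper's body presses on something with over 40 N, if the wrist force passes 120 N, or if a joint passes its speed limit or range.

### The arm

A 7-joint arm with a two-finger parallel gripper is mounted at the origin on a cart in front of the work surface, level with it; the furniture and walls round the work are solid. World frame = base frame: x ahead of the robot, y to its left, z up, the work surface at z = 0. Lengths are in m, angles in rad, forces in N, time in s.
With the tool pointing down it reaches from about 0.425 to 0.875 m from the base axis. Payload 4.7 kg.
Tool frame: the origin (TCP) lies midway between the tips of the shut fingers; the grasp point (between the pads) lies 19 mm behind it; z points along the fingers, y is the line along which they close (so a half turn about z gives the same grasp; the last joint's range is limited). The gripper opens to 87 mm and grips with 3 to 60 N. Pads are 19 mm wide; open, the fingers measure 117 mm over their backs; the gripper's body (75 mm by 190 mm) begins 51 mm behind the grasp point.
Start: joints at [-1.294, 0.321, -0.07, 1.45, 0.023, 1.371, -0.057], TCP at [0.169, 0.628, 0.223] pointing down, gripper open.
Joint ranges: [-2.86, 2.86], [-0.3, 2.09], [-1.38, 1.24], [0.06, 2.45], [-1.56, 4.7], [0.09, 2.05], [-2.69, 2.69]. Speed limits (rad/s): [2.57, 2.57, 3.14, 3.14, 3.14, 3.14, 3.14].

### API

Orientations are given as a rotation vector (axis times angle).
In Python, from bench import ctrl, get_image, calibration gives the robot as it stands.
- The arm moves only by the tool apply_moves, never from a script. Its arguments are lists of equal length, an entry for each row: "dp": the shift along the tool's x, y, z in m, a list of three; "twist": the turn, a rotation vector about the tool's x, y, z in rad, a list of three; "fingers": the closure, from 0 (fully open) to 1 (shut). In form: {"dp": [[dx, dy, dz], ...], "twist": [[ax, ay, az], ...], "fingers": [fingers, ...]}. A call has 1 to 10 rows; each row shifts and turns the commanded pose from where the row before left it, along the tool's axes as they then stand; what a row does not reach is not made up. A row lasts 1/10 s, in which the tool goes at most 50 mm and 8.59 degrees, less where a joint would pass 70% of its speed; a pose out of reach is approached as far as the arm can. A call is refused whole if a number of a shift passes 0.05 or a number of a turn 0.15, either way. A call with a gripper value outside its range is refused whole. The fingers move at their own pace and stop on an object; "newtons" is the grip in N (left out, the last holds). Time passes only in rows, so rows that do not move let the fingers close. It gives the time, the measured TCP pose, the force, the opening and the grip force at its end, in the units of the state.
- ctrl.get_state(): the state, without advancing time (a new reading comes with each control period).
- get_image(name): name is "scene" or "top" or "wrist"; returns the picture (480x640x3 uint8, red, green, blue); there is no depth.
- calibration(name): a dict with "fx", "fy", "cx", "cy" (pixels), "eye" and "attitude" of the camera in the world; the wrist camera has in their place "hand_eye" (4x4, takes a point from camera to tool coordinates, whose origin is the TCP and whose axes are the flange's). Camera axes: x right, y up, looking along -z (the intrinsics and any distortion apply to the point x, -y, -z); pixel columns grow to the right and rows downward; lengths in m; the calibration is good to about 2 mm. A picture is of the moment at which its call begins: read the wrist's pose just before it. calibration takes no time and is no camera call.
- ctrl.close_job(): hands the job in; it is judged then, once.
The state is a dict: "time": time; "joint_positions": joint angles; "qd": joint speeds; "joint_torque": joint torques, N m; "position": TCP position; "tool_rot": TCP orientation; "ft_force": force on the tool from outside, world axes, zero at the start; "torque": the same for the moment, N m; "grip_width": opening from 0.0 (shut) to 1.0 (fully open); "grip_force": force on a finger pad.
Only numpy, scipy, OpenCV 4.12 (cv2) and the standard library are available. Lean on these libraries where they do the work, as an engineer would, in place of code of your own. Each camera call takes 0.05 s, during which the arm holds its last target. There are 200 camera calls.

## Working session

There is one attempt and no reset: what is moved stays moved. The work goes in short steps, Python scripts to look and compute and a tool call to move; the robot and the scene stay as the last step left them, time stands still between calls to the robot, and variables do not carry over. Pictures are saved under pics/ and viewed, at most 10 in all, crops included, and the job is handed in when it is done.

Besides the shell and the picture viewer there is one more tool, called after "Request:" as name(argument=value, ...) on one line, values as JSON. apply_moves: Moves the arm, as the interface text tells. Its arguments: {"type":"object","properties":{"dp":{"type":"array"},"twist":{"type":"array"},"fingers":{"type":"array"},"newtons":{"type":"number"}},"required":["dp","twist","fingers"]}

```bash
mkdir -p pics; ls; python3 - <<'E'
from bench import ctrl,get_image,calibration
import cv2,numpy as np
s=ctrl.get_state();print(s)
for n in("top","scene","wrist"):
    print(n,calibration(n)); cv2.imwrite(f"pics/{n}0.png",get_image(n)[:,:,::-1])
E
```

```text
pics
{'time': 0.0, 'joint_positions': array([-1.29389103,  0.32181502, -0.07006875,  1.4516639 ,  0.02261748,
        1.3707748 , -0.05687125]), 'qd': array([ 6.34486179e-04,  3.94422484e-04,  9.94764229e-04, -1.07765638e-03,
        4.54776483e-04, -2.31700753e-06,  1.11176816e-03]), 'joint_torque': array([ 9.98440737e-04, -4.91306984e+01, -4.03451370e-01, -3.12521625e+01,
       -6.40251744e-02,  4.38611617e-02,  1.82257322e-04]), 'position': array([0.16878698, 0.62714306, 0.22147214]), 'tool_rot': array([-4.11535980e-01, -3.11439153e+00,  2.93747011e-03]), 'ft_force': array([-0.38107764,  0.12747163, -0.63157161]), 'torque': array([ 0.05080316, -0.02719233, -0.02218833]), 'grip_force': 0.0, 'grip_width': 1.0008391329784094}
top {'fx': 435.4480356501964, 'fy': 435.4480356501964, 'cx': 320.808720780588, 'cy': 232.69582398576003, 'eye': array([0.2982991 , 0.0013773 , 1.03005542]), 'attitude': array([ 0.16481393, -0.15873819, -1.48730651])}
scene {'fx': 472.99723449551465, 'fy': 472.99723449551465, 'cx': 318.1502871914979, 'cy': 240.29083107243412, 'eye': array([ 0.75244609, -0.94781894,  0.60054012]), 'attitude': array([1.07873656, 0.11469204, 0.23796237])}
wrist {'fx': 431.8466609605748, 'fy': 431.8466609605748, 'cx': 314.52320253602755, 'cy': 242.77194865234145, 'hand_eye': array([[-8.83202941e-05,  9.56456100e-01,  2.91876208e-01,
         8.09595891e-02],
       [ 9.99999986e-01,  1.25490514e-04, -1.08627814e-04,
         1.04815800e-03],
       [-1.40525431e-04,  2.91876194e-01, -9.56456098e-01,
        -1.61638317e-01],
       [ 0.00000000e+00,  0.00000000e+00,  0.00000000e+00,
         1.00000000e+00]])}
```

View pics/top0.png

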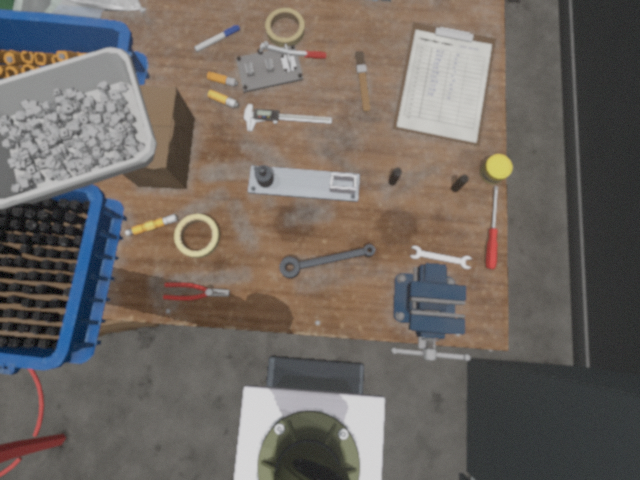

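View pics/scene0.png

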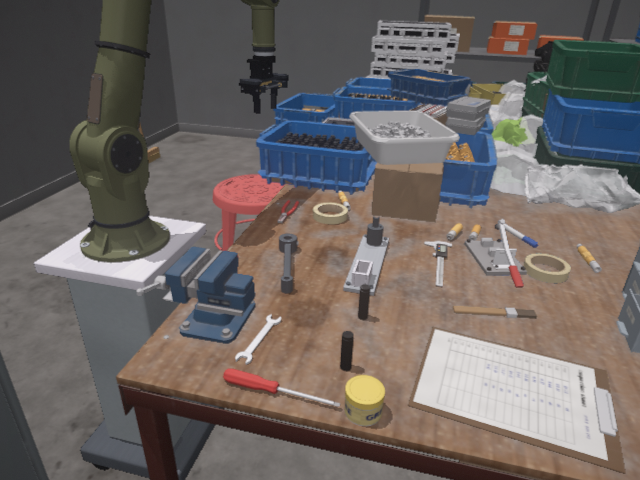

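The top view shows the fixture (post near (264,176), pocket near (344,184)), the lever (boss (290,267), eye (369,250)) and the sleeves at (394,177) and (459,183). The scene view agrees, with the sleeves at (363,302) and (346,352). I'll enlarge the top view.

```bash
cat > h.py <<'E'
from bench import ctrl,get_image,calibration
import cv2,numpy as np
from scipy.spatial.transform import Rotation as R
def cam(n,s=None):
    c=calibration(n)
    if n!="wrist": return c,np.array(c["eye"]),R.from_rotvec(c["attitude"]).as_matrix()
    s=s or ctrl.get_state(); T=R.from_rotvec(s["tool_rot"]).as_matrix(); H=c["hand_eye"]
    return c,s["position"]+T@H[:3,3],T@H[:3,:3]
def back(C,u,v,z):
    c,e,M=C; d=M@np.array([(u-c["cx"])/c["fx"],-(v-c["cy"])/c["fy"],-1]); return e+d*(z-e[2])/d[2]
def proj(C,p):
    c,e,M=C; q=M.T@(np.asarray(p)-e); return np.array([c["cx"]-c["fx"]*q[0]/q[2],c["cy"]+c["fy"]*q[1]/q[2]])
E
python3 - <<'E'
from h import *
I=cv2.imread("pics/top0.png"); cv2.imwrite("pics/topc.png",cv2.resize(I[155:285,240:480],None,fx=3.3,fy=3.3,interpolation=cv2.INTER_CUBIC))
E
```

```text
(no output)
```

View pics/topc.png

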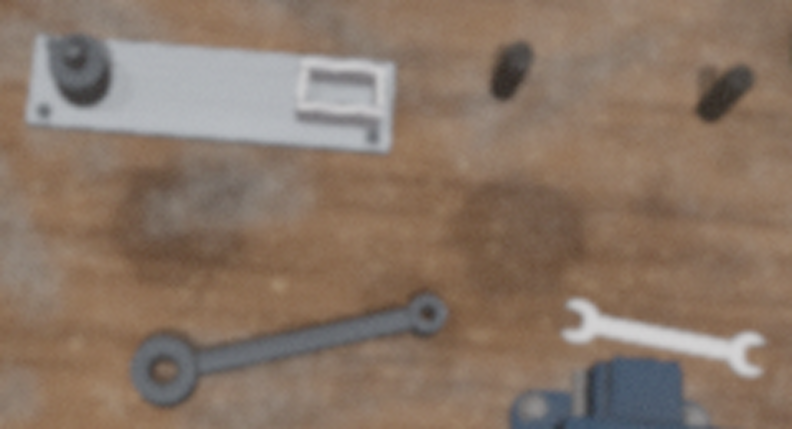

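The crop shows: plate corners (38,37), (396,62), (388,152), (27,125); pin tip (76,52); lever boss bore (165,369) and eye (428,313); sleeve tops near (516,52) and (738,78).

```bash
python3 - <<'E'
from h import *
C=cam("top")
P=dict(c1=(38,37,.012),c2=(396,62,.012),c3=(388,152,.012),c4=(27,125,.012),pin=(76,52,.088),pk=(343,90,.047),sAtop=(516,53,.076),sAbot=(503,88,0.003),sBtop=(738,79,.076),sBbot=(712,109,.003),boss=(165,369,.036),eye=(428,313,.034),spA=(578,320,.006),spB=(745,353,.006))
W={}
for k,(x,y,z) in P.items():
    W[k]=back(C,240+x/3.3,155+y/3.3,z); print(k,W[k].round(4))
o=sum(W[k] for k in("c1","c2","c3","c4"))/4; print("fix o",o)
a=W["c1"]+W["c4"]-W["c2"]-W["c3"]; print("fix +y dir",a/np.linalg.norm(a),np.linalg.norm(a)/2)
l=W["boss"]-W["eye"];print("lever",l,np.linalg.norm(l),"bal",W["boss"]-l*55/190)
S=cam("scene")
for k in W: print(k,proj(S,W[k]).round(0),end=" ")
E
```

```text
c1 [0.6669 0.1972 0.012 ]
c2 [ 0.6683 -0.071   0.012 ]
c3 [ 0.5983 -0.0692  0.012 ]
c4 [0.598  0.1977 0.012 ]
pin [0.6305 0.1552 0.088 ]
pk [ 0.6315 -0.0318  0.047 ]
sAtop [ 0.6582 -0.1498  0.076 ]
sAbot [ 0.6574 -0.1528  0.003 ]
sBtop [ 0.6513 -0.3051  0.076 ]
sBbot [ 0.6532 -0.3094  0.003 ]
boss [0.4227 0.0778 0.036 ]
eye [ 0.4767 -0.1027  0.034 ]
spA [ 0.485 -0.214  0.006]
spB [ 0.4703 -0.3346  0.006 ]
fix o [0.63285706 0.06368287 0.012     ]
fix +y dir [-0.00307548  0.99999527  0.        ] 0.26749662336056756
lever [-0.05402425  0.18047959  0.002     ] 0.1884025007138805 bal [0.43830989 0.02552868 0.03542105]
c1 [387. 238.] c2 [373. 292.] c3 [343. 286.] c4 [362. 234.] pin [374. 217.] pk [361. 267.] sAtop [365. 286.] sAbot [362. 316.] sBtop [347. 333.] sBbot [345. 366.] boss [288. 237.] eye [286. 277.] spA [274. 318.] spB [244. 355.]
```

```bash
cat >> h.py <<'E'
def goto(p,yaw=0.0,n=None):
    """rows to pose p, tool down, tool y at angle yaw from world +x"""
    s=ctrl.get_state(); T=R.from_rotvec(s["tool_rot"])
    c,d=np.cos(yaw),np.sin(yaw); G=R.from_matrix(np.array([[-d,c,0],[c,d,0],[0,0,-1.]]))
    w=(T.inv()*G).as_rotvec(); D=np.asarray(p)-s["position"]
    n=n or int(np.ceil(max(np.abs(w).max()/.12,np.linalg.norm(D)/.04,1)))
    print("rows",n,"twist",(w/n).round(4).tolist())
    dp=[(T*R.from_rotvec(w*i/n)).inv().apply(D/n).round(4).tolist() for i in range(n)]
    print(dp)
E
python3 - <<'E'
from h import *
C=cam("top");S=cam("scene")
for n,u,v in(("boxfront-bottom-right",187,187),("boxtop right-front",180,140),("tray right-bottom",150,165),("tray right top",130,55),("bin rf",125,200)):
    print(n,[back(C,u,v,z).round(3)[:2].tolist() for z in(0,.1,.2,.25,.3)])
for q in((375,160),(440,165),(373,212),(437,219),(352,116),(372,155),(455,140)):
    print(q,[back(S,*q,z).round(3)[:2].tolist() for z in(0,.15,.2,.25,.3)])
E
```

```text
boxfront-bottom-right [[0.605, 0.352], [0.575, 0.318], [0.545, 0.284], [0.53, 0.267], [0.516, 0.25]]
boxtop right-front [[0.727, 0.387], [0.685, 0.35], [0.643, 0.312], [0.623, 0.294], [0.602, 0.275]]
tray right-bottom [[0.654, 0.452], [0.62, 0.408], [0.585, 0.365], [0.568, 0.343], [0.551, 0.321]]
tray right top [[0.954, 0.553], [0.891, 0.5], [0.827, 0.446], [0.795, 0.419], [0.763, 0.392]]
bin rf [[0.56, 0.499], [0.534, 0.451], [0.509, 0.402], [0.496, 0.378], [0.484, 0.354]]
(375, 160) [[0.535, 0.878], [0.589, 0.422], [0.607, 0.27], [0.625, 0.118], [0.644, -0.034]]
(440, 165) [[0.789, 0.898], [0.78, 0.437], [0.777, 0.283], [0.774, 0.13], [0.771, -0.024]]
(373, 212) [[0.602, 0.377], [0.639, 0.046], [0.652, -0.064], [0.664, -0.175], [0.677, -0.285]]
(437, 219) [[0.794, 0.384], [0.783, 0.051], [0.78, -0.06], [0.776, -0.17], [0.773, -0.281]]
(352, 116) [[0.308, 1.581], [0.419, 0.949], [0.456, 0.739], [0.493, 0.528], [0.53, 0.318]]
(372, 155) [[0.513, 0.939], [0.573, 0.468], [0.593, 0.311], [0.613, 0.154], [0.633, -0.003]]
(455, 140) [[0.846, 1.284], [0.823, 0.727], [0.815, 0.541], [0.807, 0.355], [0.799, 0.169]]
```

```bash
python3 - <<'E'
from h import *
goto([.36,.36,.30],.785,10)
E
```

```text
rows 10 twist [-0.0001, 0.0, 0.0523]
[[-0.0254, -0.0209, -0.0078], [-0.0265, -0.0195, -0.0078], [-0.0274, -0.0181, -0.0078], [-0.0284, -0.0166, -0.0078], [-0.0292, -0.0151, -0.0078], [-0.0299, -0.0136, -0.0078], [-0.0306, -0.012, -0.0078], [-0.0312, -0.0104, -0.0078], [-0.0317, -0.0087, -0.0078], [-0.0321, -0.0071, -0.0078]]
```

Request:
apply_moves(dp=[[-0.025,-0.021,-0.008],[-0.0265,-0.0195,-0.008],[-0.027,-0.018,-0.008],[-0.028,-0.017,-0.008],[-0.029,-0.015,-0.008],[-0.03,-0.0135,-0.008],[-0.031,-0.012,-0.008],[-0.031,-0.01,-0.008],[-0.032,-0.009,-0.008],[-0.032,-0.007,-0.008]], twist=[[0,0,0.052],[0,0,0.052],[0,0,0.052],[0,0,0.052],[0,0,0.052],[0,0,0.052],[0,0,0.052],[0,0,0.052],[0,0,0.052],[0,0,0.052]], fingers=[0,0,0,0,0,0,0,0,0,0])

```text
time: 1.15
position: [0.3608, 0.3587, 0.3031]
tool_rot: [1.204, 2.902, 0.0]
ft_force: [-0.0, 0.2, -0.2]
grip_width: 0.995
grip_force: 0.0
```

```bash
python3 - <<'E'
from h import *
print(ctrl.get_state()["position"])
goto([.52,-.05,.28],0,10)
E
```

```text
[0.3608142  0.35867118 0.30312784]
rows 10 twist [0.0, -0.0, 0.0784]
[[-0.0402, -0.0176, 0.0023], [-0.0414, -0.0144, 0.0023], [-0.0424, -0.0111, 0.0023], [-0.0432, -0.0077, 0.0023], [-0.0436, -0.0043, 0.0023], [-0.0438, -0.0009, 0.0023], [-0.0438, 0.0025, 0.0023], [-0.0435, 0.006, 0.0023], [-0.0429, 0.0093, 0.0023], [-0.042, 0.0127, 0.0023]]
```

Request:
apply_moves(dp=[[-0.04,-0.0175,0.002],[-0.0415,-0.0145,0.002],[-0.0425,-0.011,0.002],[-0.043,-0.0075,0.002],[-0.0435,-0.0045,0.002],[-0.044,-0.001,0.002],[-0.044,0.0025,0.002],[-0.0435,0.006,0.002],[-0.043,0.009,0.002],[-0.042,0.0125,0.002]], twist=[[0,0,0.0785],[0,0,0.0785],[0,0,0.0785],[0,0,0.0785],[0,0,0.0785],[0,0,0.0785],[0,0,0.0785],[0,0,0.0785],[0,0,0.0785],[0,0,0.0785]], fingers=[0,0,0,0,0,0,0,0,0,0])

```text
time: 2.15
position: [0.5198, -0.0504, 0.2829]
tool_rot: [2.223, 2.22, 0.002]
ft_force: [0.5, 0.8, -0.2]
grip_width: 0.997
grip_force: 0.0
```

```bash
python3 - <<'E'
from h import *
goto([.640,-.13,.28],0)
E
```

```text
rows 4 twist [0.0002, -0.0002, -0.0004]
[[-0.0199, 0.0301, 0.0007], [-0.0199, 0.0301, 0.0007], [-0.0199, 0.0301, 0.0007], [-0.0199, 0.0301, 0.0007]]
```

Request:
apply_moves(dp=[[-0.02,0.03,0],[-0.02,0.03,0],[-0.02,0.03,0],[-0.02,0.03,0],[0,0,0]], twist=[[0,0,0],[0,0,0],[0,0,0],[0,0,0],[0,0,0]], fingers=[0,0,0,0,0])

```text
time: 2.65
position: [0.6414, -0.1313, 0.2802]
tool_rot: [2.222, 2.219, -0.008]
ft_force: [0.5, -0.5, 0.0]
grip_width: 1.003
grip_force: 0.0
```

```bash
python3 - <<'E'
from h import *
s=ctrl.get_state(); I=get_image("wrist"); cv2.imwrite("pics/w1.png",I[:,:,::-1]); np.save("s1.npy",s,allow_pickle=True)
C=cam("wrist",s)
for p in([.657,-.151,.076],[.652,-.307,.076],[.6315,-.0318,.047],[.6305,.1552,.088],[.6665,-.073,.012],[.5965,-.073,.012]): print(proj(C,p).round(0))
E
```

```text
[333. 230.]
[326. 383.]
[304.  88.]
[ 298. -224.]
[342. 135.]
[269. 135.]
```

View pics/w1.png

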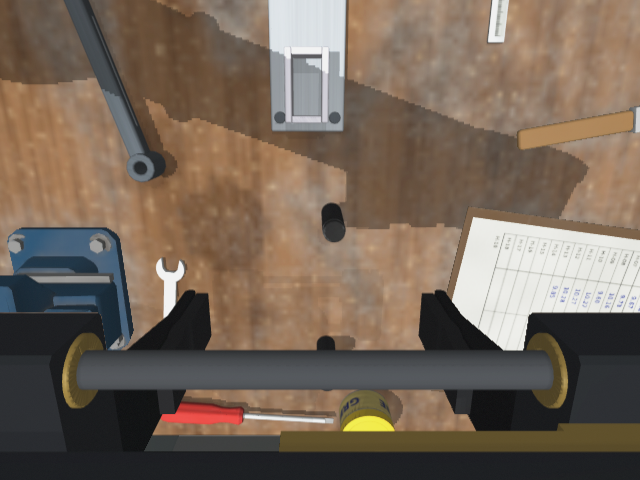

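Wrist view: sleeve A's top is at about (333,229), the pocket rim spans about (285–329, 47–123), and the plate's end edge is at v≈130. I'll enlarge the pocket.

```bash
python3 - <<'E'
import cv2
I=cv2.imread("pics/w1.png")
a=cv2.resize(I[35:145,260:355],None,fx=5,fy=5,interpolation=cv2.INTER_CUBIC)
b=cv2.resize(I[190:250,305:360],None,fx=5,fy=5,interpolation=cv2.INTER_CUBIC)
b=cv2.copyMakeBorder(b,0,a.shape[0]-b.shape[0],0,0,cv2.BORDER_CONSTANT)
cv2.imwrite("pics/w1c.png",cv2.hconcat([a,b]))
E
```

```text
(no output)
```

View pics/w1c.png

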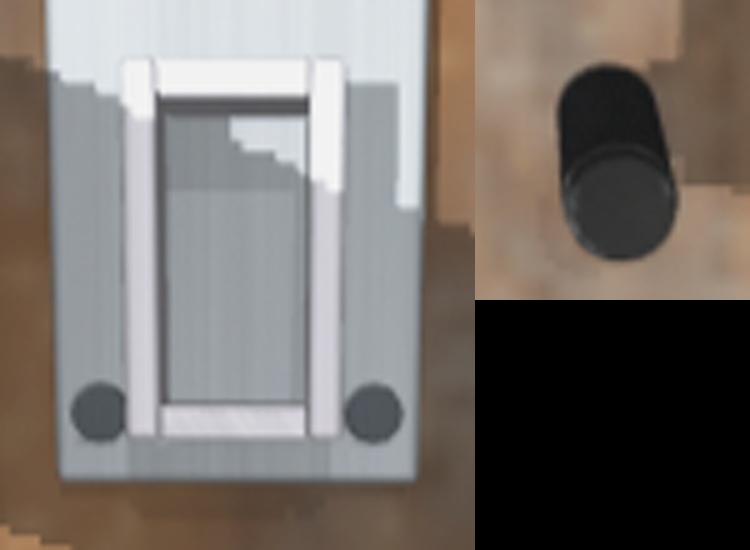

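The pocket rim's outer corners are at (122,60), (342,60), (340,437), (127,437) in the crop. Sleeve A's top centre is at (620,204), i.e. (334,231) in full-frame pixels.

```bash
python3 - <<'E'
from h import *
s=np.load("s1.npy",allow_pickle=True).item(); C=cam("wrist",s)
f=lambda x,y,z:back(C,260+x/5-.4,35+y/5-.4,z)
k=[f(122,60,.047),f(342,60,.047),f(340,437,.047),f(127,437,.047)]
print(np.round(k,4)); print("pocket",np.mean(k,0)); d=k[0]+k[1]-k[2]-k[3];print("dir",d/2, np.linalg.norm(k[1]-k[0]))
print("plate",f(60,480,.012),f(417,480,.012))
print("inner",f(160,110,.047),f(308,110,.047),f(306,404,.047),f(162,404,.047))
print("sA",back(C,333.6,230.4,.076))
goto([.6575,-.152,.15],0,4)
E
```

```text
[[ 0.615   0.0009  0.047 ]
 [ 0.6519  0.0008  0.047 ]
 [ 0.652  -0.0601  0.047 ]
 [ 0.6145 -0.06    0.047 ]]
pocket [ 0.63337317 -0.02958257  0.047     ]
dir [0.00019131 0.06088849 0.        ] 0.036882896495286
plate [ 0.59900796 -0.06895603  0.012     ] [ 0.66781146 -0.06905626  0.012     ]
inner [ 0.62126536 -0.00685443  0.047     ] [ 0.64623468 -0.00690427  0.047     ] [ 0.64602523 -0.05447547  0.047     ] [ 0.62078948 -0.05443581  0.047     ]
sA [ 0.65722329 -0.1509452   0.076     ]
rows 4 twist [-0.0008, 0.0006, -0.0002]
[[-0.0055, 0.0045, 0.0327], [-0.0055, 0.0044, 0.0327], [-0.0055, 0.0044, 0.0327], [-0.0055, 0.0044, 0.0327]]
```

Request:
apply_moves(dp=[[-0.005,0.004,0.04],[-0.005,0.004,0.04],[-0.005,0.004,0.04],[-0.005,0.004,0.03],[0,0,0.02],[0,0,0],[0,0,0]], twist=[[-0.0008,0.0006,0],[-0.0008,0.0006,0],[-0.0008,0.0006,0],[-0.0008,0.0006,0],[0,0,0],[0,0,0],[0,0,0]], fingers=[0,0,0,0,0,0,0], newtons=20)

```text
time: 3.4
position: [0.6561, -0.1466, 0.1137]
tool_rot: [2.217, 2.225, 0.008]
ft_force: [-0.5, -0.8, 0.3]
grip_width: 1.002
grip_force: 0.0
```

```bash
python3 - <<'E'
from h import *
goto([.6572,-.151,.042],0,3)
E
```

```text
rows 3 twist [0.0013, -0.001, 0.0011]
[[-0.0016, 0.0003, 0.0239], [-0.0015, 0.0003, 0.0239], [-0.0015, 0.0003, 0.0239]]
```

Request:
apply_moves(dp=[[-0.0015,0.0003,0.024],[-0.0015,0.0003,0.024],[-0.0015,0.0003,0.024],[0,0,0],[0,0,0],[0,0,0],[0,0,0],[0,0,0],[0,0,0]], twist=[[0.001,-0.001,0],[0.001,-0.001,0],[0.001,-0.001,0],[0,0,0],[0,0,0],[0,0,0],[0,0,0],[0,0,0],[0,0,0]], fingers=[0,0,0,0,1,1,1,1,1], newtons=20)

```text
time: 4.3
position: [0.6576, -0.1515, 0.0412]
tool_rot: [2.217, 2.224, 0.001]
ft_force: [-1.0, 0.1, 0.2]
grip_width: 0.633
grip_force: 0.0
```

```bash
python3 - <<'E'
from h import *
import time
for i in range(3): s=ctrl.get_state(); print(s["position"],s["tool_rot"],s["grip_width"],s["grip_force"])
E
```

```text
[ 0.6576497  -0.15147866  0.04121671] [2.21718532e+00 2.22404743e+00 6.83885449e-04] 0.6329793719171818 0.0
[ 0.6576497  -0.15147866  0.04121671] [2.21718532e+00 2.22404743e+00 6.83885449e-04] 0.6329793719171818 0.0
[ 0.6576497  -0.15147866  0.04121671] [2.21718532e+00 2.22404743e+00 6.83885449e-04] 0.6329793719171818 0.0
```

Request:
apply_moves(dp=[[0,0,0],[0,0,0],[0,0,0],[0,0,0],[0,0,0],[0,0,0],[0,0,0]], twist=[[0,0,0],[0,0,0],[0,0,0],[0,0,0],[0,0,0],[0,0,0],[0,0,0]], fingers=[1,1,1,1,1,1,1], newtons=20)

```text
time: 5.0
position: [0.6573, -0.1514, 0.0404]
tool_rot: [2.218, 2.224, -0.0]
ft_force: [-0.1, -0.6, 0.0]
grip_width: 0.229
grip_force: 20.0
```

Request:
apply_moves(dp=[[0,0,-0.03],[0,0,-0.03],[0,0,-0.03],[0.0335,-0.006,0],[0.0335,-0.006,0],[0.0335,-0.006,0],[0.0335,-0.006,0],[0,0,0],[0,0,0]], twist=[[0,0,0],[0,0,0],[0,0,0],[0,0,0],[0,0,0],[0,0,0],[0,0,0],[0,0,0],[0,0,0]], fingers=[1,1,1,1,1,1,1,1,1])

```text
time: 5.9
position: [0.6327, -0.0163, 0.1303]
tool_rot: [2.215, 2.227, -0.001]
ft_force: [1.1, -1.1, -1.0]
grip_width: 0.233
grip_force: 20.0
```

```bash
python3 - <<'E'
from h import *
s=ctrl.get_state(); I=get_image("wrist"); cv2.imwrite("pics/w2.png",I[:,:,::-1]); C=cam("wrist",s)
cv2.imwrite("pics/w2c.png",cv2.resize(I[150:450,160:480,::-1],None,fx=2,fy=2))
goto([.6334,-.017,.058],0,3)
for p in([.6334,.1605,.088],[.6334,-.0295,.047]): print(proj(C,p))
E
```

```text
rows 3 twist [0.0, 0.0005, 0.001]
[[0.0004, 0.0002, 0.0241], [0.0004, 0.0002, 0.0241], [0.0004, 0.0002, 0.0241]]
[ 319.50259277 -146.33844912]
[316.05954627 274.28686902]
```

View pics/w2.png

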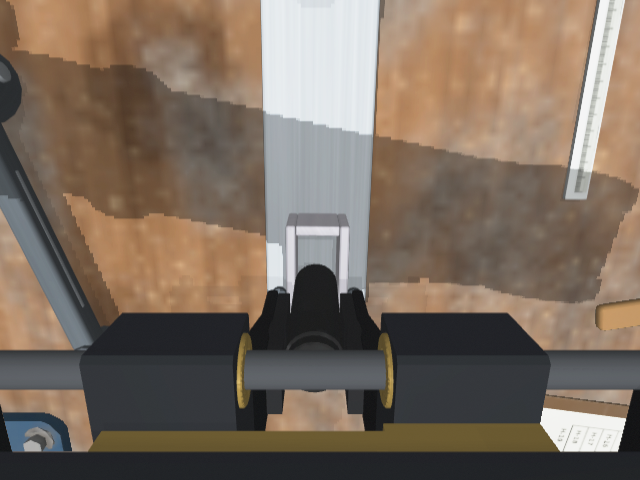

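The held sleeve hangs straight (u≈316), between the pocket's side walls (outer rims u≈286 and 349, far rim v≈214).

```bash
python3 - <<'E'
from h import *
C=cam("wrist")
print(back(C,286.5,214,.047),back(C,349,214,.047),back(C,265,200,.012),back(C,373,200,.012)); s=ctrl.get_state()
p=s["position"]; print(p,proj(C,p+[0,0.0105,-.0404]),"bottom +y edge of sleeve; width", proj(C,p+[.0105,0,-.0404]),proj(C,p-[.0105,0,.0404]))
E
```

```text
[0.61617193 0.00592937 0.047     ] [0.65251565 0.00603804 0.047     ] [0.59984858 0.00707621 0.012     ] [0.67092966 0.00728742 0.012     ]
[ 0.63276292 -0.01822074  0.13044455] [314.9904815  260.94316784] bottom +y edge of sleeve; width [335.81173179 280.71204134] [294.03592293 280.59215248]
```

Request:
apply_moves(dp=[[-0.003,0.001,0.02],[0,0,0.015],[0,0,0],[0,0,0],[0,0,0]], twist=[[0,0,0],[0,0,0],[0,0,0],[0,0,0],[0,0,0]], fingers=[1,1,1,1,1])

```text
time: 6.45
position: [0.6344, -0.021, 0.0961]
tool_rot: [2.218, 2.223, 0.001]
ft_force: [-0.7, -0.2, -0.9]
grip_width: 0.237
grip_force: 20.0
```

```bash
python3 - <<'E'
from h import *
P=[]
for i in range(6):
    s=ctrl.get_state(); P.append(np.r_[s["position"],s["tool_rot"]]); I=get_image("wrist")
P=np.array(P); print(P.mean(0).round(4),P.std(0).round(4)); np.save("P3.npy",P.mean(0))
cv2.imwrite("pics/w3c.png",cv2.resize(I[180:330,240:400,::-1],None,fx=4,fy=4,interpolation=cv2.INTER_CUBIC))
E
```

```text
[ 6.3440e-01 -2.0600e-02  9.6200e-02  2.2173e+00  2.2237e+00  1.0000e-03] [0.0001 0.0002 0.0001 0.0003 0.0004 0.0002]
```

View pics/w3c.png

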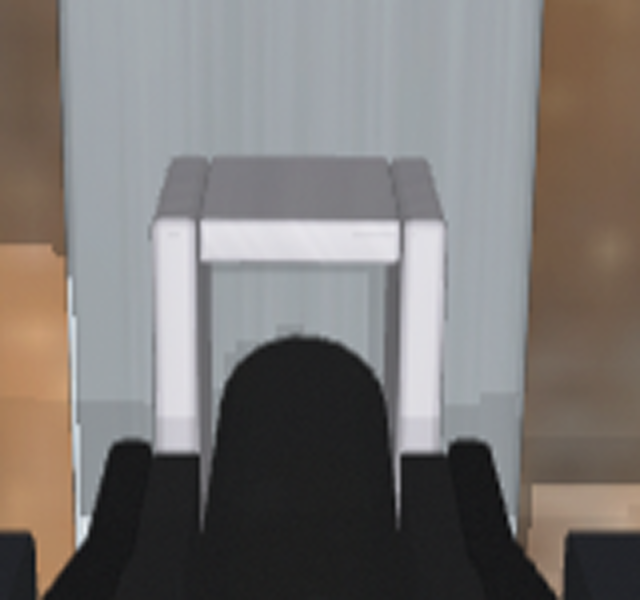

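```bash
python3 - <<'E'
from h import *
P=np.load("P3.npy"); C=cam("wrist",dict(position=P[:3],tool_rot=P[3:]))
f=lambda x,y,z:back(C,240+x/4-.4,180+y/4-.4,z).round(4)
print("inner",f(201,262,.047),f(399,262,.047),"outer",f(155,220,.047),f(443,220,.047))
print("sleeve front",f(305,335,.0558),"sides",f(222,395,.0558),f(386,395,.0558))
E
```

```text
inner [ 0.6216 -0.0047  0.047 ] [ 0.6469 -0.0046  0.047 ] outer [0.6159 0.0009 0.047 ] [0.6524 0.001  0.047 ]
sleeve front [ 0.6349 -0.0114  0.0558] sides [ 0.6245 -0.0194  0.0558] [ 0.6451 -0.0193  0.0558]
```

Request:
apply_moves(dp=[[0.0045,-0.0005,0],[0,0,0.012],[0,0,0.012],[0,0,0.01],[0,0,0.006],[0,0,0.003],[0,0,0]], twist=[[0,0,0],[0,0,0],[0,0,0],[0,0,0],[0,0,0],[0,0,0],[0,0,0]], fingers=[1,1,1,1,1,1,1])

```text
time: 7.45
position: [0.6334, -0.0163, 0.0524]
tool_rot: [2.218, 2.224, -0.001]
ft_force: [0.1, 0.0, -1.6]
grip_width: 0.231
grip_force: 20.0
```

Request:
apply_moves(dp=[[0,0,0],[0,0,0],[0,0,0],[0,0,0],[0,0,0],[0,0,-0.03],[0,0,-0.04],[0,0,-0.05],[0,0,-0.05],[0,0,-0.05]], twist=[[0,0,0],[0,0,0],[0,0,0],[0,0,0],[0,0,0],[0,0,0],[0,0,0],[0,0,0],[0,0,0],[0,0,0]], fingers=[0,0,0,0,0,0,0,0,0,0])

```text
time: 8.45
position: [0.633, -0.016, 0.2747]
tool_rot: [2.218, 2.224, 0.0]
ft_force: [1.1, -0.1, 0.0]
grip_width: 0.984
grip_force: 0.0
```

```bash
python3 - <<'E'
from h import *
print(ctrl.get_state()["position"])
goto([.652,-.285,.27],0,8)
E
```

```text
[ 0.63300199 -0.01604171  0.27465483]
rows 8 twist [0.0001, 0.0, 0.0004]
[[-0.0336, 0.0023, 0.0006], [-0.0336, 0.0023, 0.0006], [-0.0336, 0.0023, 0.0006], [-0.0336, 0.0023, 0.0006], [-0.0336, 0.0023, 0.0006], [-0.0336, 0.0023, 0.0006], [-0.0336, 0.0024, 0.0006], [-0.0336, 0.0024, 0.0006]]
```

Request:
apply_moves(dp=[[-0.0335,0.0025,0],[-0.0335,0.0025,0],[-0.0335,0.0025,0],[-0.0335,0.0025,0],[-0.0335,0.0025,0],[-0.0335,0.0025,0],[-0.0335,0.0025,0],[-0.0335,0.0025,0],[0,0,0],[0,0,0]], twist=[[0,0,0],[0,0,0],[0,0,0],[0,0,0],[0,0,0],[0,0,0],[0,0,0],[0,0,0],[0,0,0],[0,0,0]], fingers=[0,0,0,0,0,0,0,0,0,0])

```text
time: 9.45
position: [0.6537, -0.2849, 0.2723]
tool_rot: [2.22, 2.222, -0.001]
ft_force: [-0.6, 1.1, -0.8]
grip_width: 0.996
grip_force: 0.0
```

```bash
python3 - <<'E'
from h import *
P=[]
for i in range(3):
    s=ctrl.get_state(); P.append(np.r_[s["position"],s["tool_rot"]]); I=get_image("wrist")
P=np.mean(P,0); print(P.round(4)); np.save("P4.npy",P); C=cam("wrist",dict(position=P[:3],tool_rot=P[3:]))
a=I[:300,200:460,::-1]; cv2.imwrite("pics/w4c.png",cv2.resize(a,None,fx=2,fy=2,interpolation=cv2.INTER_CUBIC))
print(proj(C,[.652,-.307,.076]),proj(C,[.634,-.0175,.088]))
E
```

```text
[ 0.6543 -0.2835  0.2724 -0.7377 -0.7431 -0.001 ]
[715.00206484 976.417389  ] [796.71182455 346.79242104]
```

View pics/w4c.png

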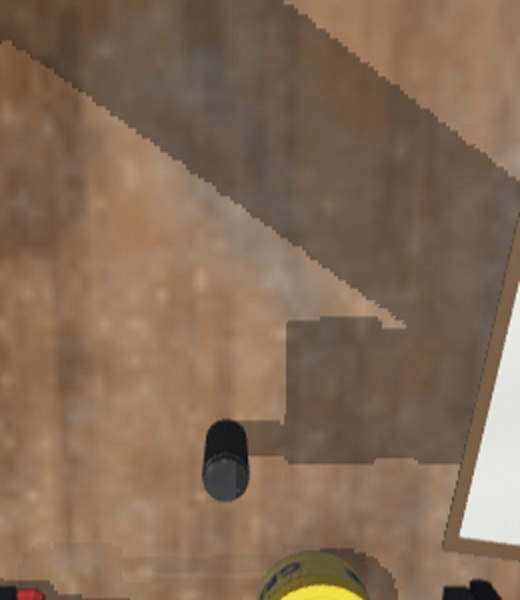

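Sleeve B's top centre is at crop (226,479), so full-frame (313,239.5). The yellow tin is behind it, to the -y side.

```bash
python3 - <<'E'
from h import *
P=np.load("P4.npy"); C=cam("wrist",dict(position=P[:3],tool_rot=np.array([2.219,2.2235,-.0005])))
b=back(C,312.8,239.2,.076); print("sB",b,"tin",back(C,200+157,288,.05)); goto([b[0],b[1],.041],0,6)
E
```

```text
sB [ 0.65250332 -0.30800968  0.076     ] tin [ 0.6948878  -0.36454141  0.05      ]
rows 6 twist [0.0001, -0.0001, 0.0009]
[[-0.0044, -0.0004, 0.0386], [-0.0044, -0.0004, 0.0386], [-0.0044, -0.0004, 0.0386], [-0.0044, -0.0004, 0.0386], [-0.0044, -0.0004, 0.0386], [-0.0044, -0.0004, 0.0386]]
```

Request:
apply_moves(dp=[[-0.0055,-0.0005,0.045],[-0.0055,-0.0005,0.045],[-0.0055,-0.0005,0.045],[-0.0055,-0.0005,0.04],[-0.002,0,0.03],[0,0,0.02],[0,0,0.0065],[0,0,0],[0,0,0]], twist=[[0,0,0],[0,0,0],[0,0,0],[0,0,0],[0,0,0],[0,0,0],[0,0,0],[0,0,0],[0,0,0]], fingers=[0,0,0,0,0,0,0,0,0])

```text
time: 10.5
position: [0.6535, -0.3077, 0.0428]
tool_rot: [2.215, 2.224, 0.001]
ft_force: [0.8, 0.2, 0.8]
grip_width: 0.997
grip_force: 0.0
```

Request:
apply_moves(dp=[[0,-0.001,0.001],[0,0,0],[0,0,0],[0,0,0],[0,0,0],[0,0,0],[0,0,0],[0,0,0],[0,0,0],[0,0,0]], twist=[[0,0,0],[0,0,0],[0,0,0],[0,0,0],[0,0,0],[0,0,0],[0,0,0],[0,0,0],[0,0,0],[0,0,0]], fingers=[0,1,1,1,1,1,1,1,1,1], newtons=20)

```text
time: 11.5
position: [0.6514, -0.308, 0.0401]
tool_rot: [2.218, 2.224, -0.0]
ft_force: [-0.4, -0.0, -0.9]
grip_width: 0.263
grip_force: 0.2
```

Request:
apply_moves(dp=[[0,0,0],[0,0,0]], twist=[[0,0,0],[0,0,0]], fingers=[1,1])

```text
time: 11.7
position: [0.6514, -0.308, 0.0402]
tool_rot: [2.218, 2.224, -0.0]
ft_force: [-0.2, -0.3, -0.7]
grip_width: 0.234
grip_force: 19.9
```

Request:
apply_moves(dp=[[0,0,-0.035],[0,0,-0.04],[0.033,-0.0025,-0.025],[0.038,-0.0025,0],[0.039,-0.0025,0],[0.039,-0.0025,0],[0.039,-0.0025,0],[0.039,-0.0025,0],[0.039,-0.0025,0],[0,0,0]], twist=[[0,0,0],[0,0,0],[0,0,0],[0,0,0],[0,0,0],[0,0,0],[0,0,0],[0,0,0],[0,0,0],[0,0,0]], fingers=[1,1,1,1,1,1,1,1,1,1])

```text
time: 12.7
position: [0.6329, -0.0326, 0.1391]
tool_rot: [-2.203, -2.233, -0.004]
ft_force: [1.1, 0.3, -1.1]
grip_width: 0.235
grip_force: 19.9
```

Request:
apply_moves(dp=[[0,0,0.02],[0,0,0.015],[0,0,0],[0,0,0]], twist=[[0,0,0],[0,0,0],[0,0,0],[0,0,0]], fingers=[1,1,1,1])

```text
time: 13.1
position: [0.6326, -0.0428, 0.1045]
tool_rot: [-2.219, -2.224, 0.002]
ft_force: [0.3, 0.3, -1.5]
grip_width: 0.233
grip_force: 19.9
```

```bash
python3 - <<'E'
from h import *
P=[]
for i in range(4):
    s=ctrl.get_state(); P.append(s["position"]); I=get_image("wrist")
P=np.mean(P,0); print(P.round(4),s["tool_rot"])
s["position"]=P; np.save("s5.npy",s,allow_pickle=True)
cv2.imwrite("pics/w5c.png",cv2.resize(I[160:350,220:420,::-1],None,fx=3,fy=3,interpolation=cv2.INTER_CUBIC))
E
```

```text
[ 0.6332 -0.0427  0.1053] [2.21787169e+00 2.22284417e+00 1.05877884e-03]
```

View w5c.

View pics/w5c.png

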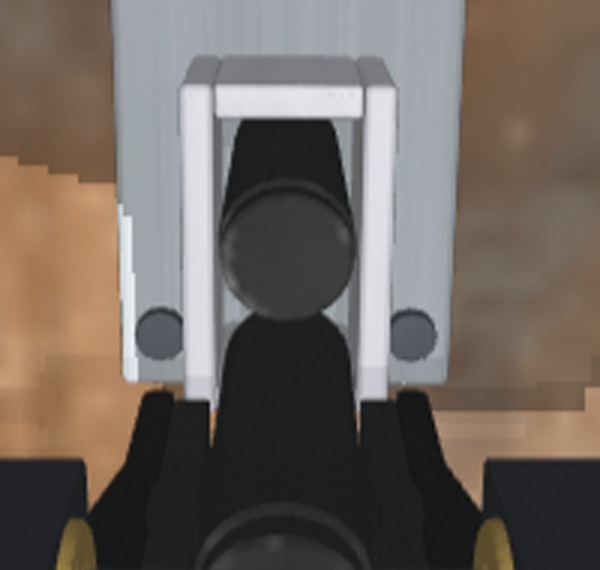

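Sleeve A stands in the pocket (top centre at crop (288,250)); held sleeve B is centred at u≈286, just in front of it.

```bash
python3 - <<'E'
from h import *
s=np.load("s5.npy",allow_pickle=True).item(); C=cam("wrist",s)
f=lambda x,y,z:back(C,220+x/3-.33,160+y/3-.33,z).round(4)
print("A top",f(288,250,.088),"A -y edge",f(288,318,.088),"inner",f(217,116,.047),f(361,116,.047))
print("B sides",f(222,345,.065),f(353,345,.065),"B top back edge",f(285,503,.141))
E
```

```text
A top [ 0.6335 -0.0158  0.088 ] A -y edge [ 0.6335 -0.0262  0.088 ] inner [ 0.6213 -0.0043  0.047 ] [ 0.6461 -0.0042  0.047 ]
B sides [ 0.6226 -0.0395  0.065 ] [ 0.6444 -0.0394  0.065 ] B top back edge [ 0.633  -0.0282  0.141 ]
```

Request:
apply_moves(dp=[[-0.001,0,0],[0,0,0.012],[0,0,0.012],[0,0,0.012],[0,0,0.008],[0,0,0.006],[0,0,0.0025],[0,0,0],[0,0,0]], twist=[[0,0,0],[0,0,0],[0,0,0],[0,0,0],[0,0,0],[0,0,0],[0,0,0],[0,0,0],[0,0,0]], fingers=[1,1,1,1,1,1,1,1,1])

```text
time: 14.2
position: [0.6334, -0.0431, 0.0528]
tool_rot: [2.217, 2.224, 0.001]
ft_force: [0.4, 0.6, -1.0]
grip_width: 0.234
grip_force: 19.9
```

Free of contact and seated. Releasing it now.

Request:
apply_moves(dp=[[0,0,0.0005],[0,0,0],[0,0,0],[0,0,0],[0,0,0],[0,0,0],[0,0,-0.03],[0,0,-0.04],[0,0,-0.05],[0,0,-0.05]], twist=[[0,0,0],[0,0,0],[0,0,0],[0,0,0],[0,0,0],[0,0,0],[0,0,0],[0,0,0],[0,0,0],[0,0,0]], fingers=[1,0,0,0,0,0,0,0,0,0])

```text
time: 15.2
position: [0.6324, -0.043, 0.2235]
tool_rot: [2.218, 2.224, -0.001]
ft_force: [1.4, 0.1, 0.1]
grip_width: 0.949
grip_force: 0.0
```

```bash
python3 - <<'E'
from h import *
print(ctrl.get_state()["position"])
goto([.50,.0,.25],.2,6)
E
```

```text
[ 0.63243709 -0.04299107  0.22352667]
rows 6 twist [-0.0001, 0.0001, -0.0329]
[[0.0072, -0.0221, -0.0044], [0.0079, -0.0218, -0.0044], [0.0087, -0.0215, -0.0044], [0.0094, -0.0212, -0.0044], [0.0101, -0.0209, -0.0044], [0.0107, -0.0206, -0.0044]]
```

Request:
apply_moves(dp=[[0.007,-0.026,-0.008],[0.008,-0.0255,-0.008],[0.0085,-0.025,-0.008],[0.0095,-0.0245,-0.008],[0.01,-0.024,-0.008],[0.0105,-0.0235,-0.008],[0,0,0],[0,0,0],[0,0,0]], twist=[[0,0,-0.047],[0,0,-0.047],[0,0,-0.047],[0,0,-0.047],[0,0,-0.047],[0,0,-0.047],[0,0,0],[0,0,0],[0,0,0]], fingers=[0,0,0,0,0,0,0,0,0])

```text
time: 16.1
position: [0.4794, -0.0077, 0.2698]
tool_rot: [1.884, 2.513, -0.001]
ft_force: [0.8, 0.4, 0.3]
grip_width: 1.004
grip_force: 0.0
```

```bash
python3 - <<'E'
from h import *
P=[]
for i in range(4):
    s=ctrl.get_state(); P.append(s["position"]); I=get_image("wrist")
P=np.mean(P,0); print(P.round(4),s["tool_rot"]); s["position"]=P; np.save("s6.npy",s,allow_pickle=True)
cv2.imwrite("pics/w6.png",I[:,:,::-1])
C=cam("wrist",s)
for n,p in dict(boss=[.4227,.0778,.036],eye=[.4767,-.1027,.034],pin=[.6337,.1605,.088],pk=[.6337,-.0295,.088]).items(): print(n,proj(C,p).round(0))
E
```

```text
[ 0.4794 -0.0078  0.2696] [ 1.88434041  2.51300424 -0.00264474]
boss [280.  91.]
eye [285. 291.]
pin [581.  58.]
pk [480. 288.]
```

```bash
python3 - <<'E'
import cv2
I=cv2.imread("pics/w6.png"); cv2.imwrite("pics/w6c.png",cv2.resize(I[30:328,240:640],None,fx=2,fy=2,interpolation=cv2.INTER_CUBIC))
E
```

```text
(no output)
```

View pics/w6c.png

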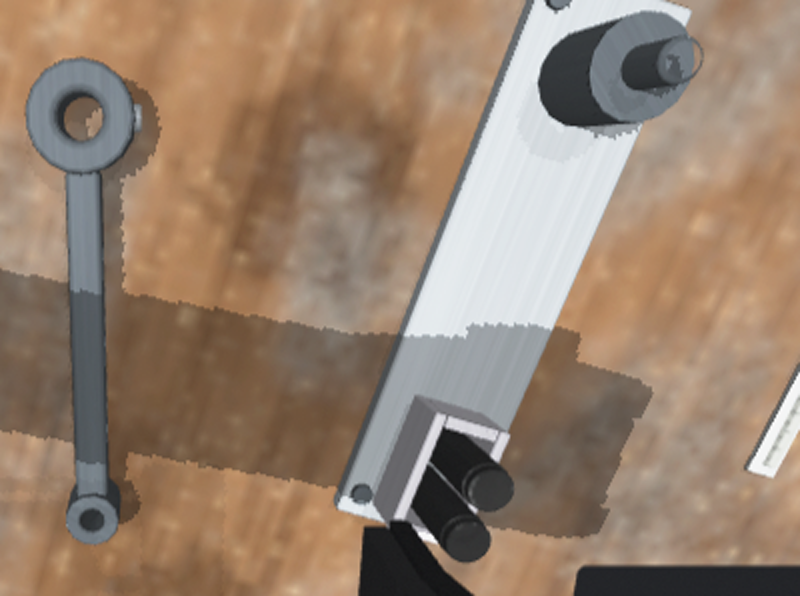

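Both sleeves stand upright in the pocket (tops at (489,487) and (466,538)). Boss top is at (79,115), eye top at (92,519), and the pin tip near (681,60).

```bash
python3 - <<'E'
from h import *
s=np.load("s6.npy",allow_pickle=True).item(); C=cam("wrist",s)
f=lambda x,y,z:back(C,240+x/2-.25,30+y/2-.25,z).round(4)
b,e=f(79,115.5,.036),f(92,519,.034); d=b-e; n=np.linalg.norm(d[:2]); print(b,e,n)
print("pin",f(681,60,.088),"sl",f(489,487,.088),f(466,538,.088))
bal=(b+e)/2+ d/n*(.095-.055); yaw=np.arctan2(-d[0],d[1]); print("bal",bal,"yaw",yaw)
goto([bal[0],bal[1],.10],yaw,6)
E
```

```text
[0.4218 0.0802 0.036 ] [ 0.4765 -0.1007  0.034 ] 0.18898915312789777
pin [0.6338 0.1595 0.088 ] sl [ 0.6317 -0.0159  0.088 ] [ 0.6314 -0.0405  0.088 ]
bal [0.43757262 0.02803791 0.0354233 ] yaw 0.29363610277067853
rows 6 twist [-0.0002, 0.0002, -0.0016]
[[0.0077, -0.005, 0.0282], [0.0077, -0.005, 0.0282], [0.0077, -0.005, 0.0282], [0.0077, -0.0049, 0.0282], [0.0077, -0.0049, 0.0282], [0.0077, -0.0049, 0.0282]]
```

Request:
apply_moves(dp=[[0.0115,-0.0075,0.04],[0.0115,-0.0075,0.04],[0.0115,-0.0075,0.04],[0.0115,-0.0075,0.04],[0,0,0.02],[0,0,0.02],[0,0,0],[0,0,0]], twist=[[0,0,-0.0025],[0,0,-0.0025],[0,0,-0.0025],[0,0,-0.0025],[0,0,0],[0,0,0],[0,0,0],[0,0,0]], fingers=[0,0,0,0,0,0,0,0])

```text
time: 17.1
position: [0.4374, 0.0276, 0.07]
tool_rot: [1.871, 2.523, -0.002]
ft_force: [0.3, 0.0, 0.2]
grip_width: 1.001
grip_force: 0.0
```

```bash
python3 - <<'E'
from h import *
print(ctrl.get_state()["position"])
goto([.4376,.028,.005],.294,4)
E
```

```text
[0.43737621 0.02764814 0.0700386 ]
rows 4 twist [-0.0002, 0.0004, 0.0001]
[[0.0001, 0.0001, 0.0163], [0.0001, 0.0001, 0.0163], [0.0001, 0.0001, 0.0163], [0.0001, 0.0001, 0.0163]]
```

Request:
apply_moves(dp=[[0,0,0.02],[0,0,0.02],[0,0,0.015],[0,0,0.0095],[0,0,0],[0,0,0],[0,0,0],[0,0,0],[0,0,0],[0,0,0]], twist=[[-0.0002,0.0004,0],[-0.0002,0.0004,0],[-0.0002,0.0004,0],[-0.0002,0.0004,0],[0,0,0],[0,0,0],[0,0,0],[0,0,0],[0,0,0],[0,0,0]], fingers=[0,0,0,0,0,1,1,1,1,1], newtons=40)

```text
time: 18.1
position: [0.4374, 0.0281, 0.0057]
tool_rot: [-1.871, -2.524, -0.003]
ft_force: [0.4, -0.7, -0.1]
grip_width: 0.63
grip_force: 0.0
```

Request:
apply_moves(dp=[[0,0,0],[0,0,0],[0,0,0],[0,0,0],[0,0,0],[0,0,0],[0,0,0]], twist=[[0,0,0],[0,0,0],[0,0,0],[0,0,0],[0,0,0],[0,0,0],[0,0,0]], fingers=[1,1,1,1,1,1,1])

```text
time: 18.8
position: [0.4373, 0.028, 0.0054]
tool_rot: [-1.871, -2.524, -0.002]
ft_force: [0.1, 0.1, -1.1]
grip_width: 0.178
grip_force: 40.0
```

Request:
apply_moves(dp=[[0,0,-0.003],[0,0,-0.01],[0,0,-0.015],[0,0,-0.02],[0,0,-0.03],[0,0,-0.03],[0,0,-0.03],[0,0,-0.02],[0,0,0],[0,0,0]], twist=[[0,0,0],[0,0,0],[0,0,0],[0,0,0],[0,0,0],[0,0,0],[0,0,0],[0,0,0],[0,0,0],[0,0,0]], fingers=[1,1,1,1,1,1,1,1,1,1])

```text
time: 19.8
position: [0.4363, 0.0276, 0.1627]
tool_rot: [-1.87, -2.523, -0.001]
ft_force: [-0.8, -0.4, -7.5]
grip_width: 0.182
grip_force: 40.0
```

```bash
python3 - <<'E'
from h import *
s=ctrl.get_state(); print(s["position"],s["torque"],s["ft_force"],s["grip_width"])
# lever origin = TCP + delta measured at grasp
goto([.6337,.1600-.055,.163],0,10)
E
```

```text
[0.43628994 0.02760424 0.16274982] [-0.07774528  0.09762042 -0.03766854] [-0.77912423 -0.3748567  -7.46994131] 0.18248781575295075
rows 10 twist [-0.0, -0.0001, 0.0295]
[[0.0017, 0.0211, -0.0], [0.0023, 0.0211, -0.0], [0.0029, 0.021, -0.0], [0.0035, 0.0209, -0.0], [0.0041, 0.0208, -0.0], [0.0048, 0.0207, -0.0], [0.0054, 0.0205, -0.0], [0.006, 0.0203, -0.0], [0.0066, 0.0202, -0.0], [0.0072, 0.02, -0.0]]
```

Request:
apply_moves(dp=[[0.0015,0.021,0],[0.0025,0.021,0],[0.003,0.021,0],[0.0035,0.021,0],[0.004,0.021,0],[0.005,0.0205,0],[0.0055,0.0205,0],[0.006,0.0205,0],[0.0065,0.02,0],[0.007,0.02,0]], twist=[[0,0,0.0295],[0,0,0.0295],[0,0,0.0295],[0,0,0.0295],[0,0,0.0295],[0,0,0.0295],[0,0,0.0295],[0,0,0.0295],[0,0,0.0295],[0,0,0.0295]], fingers=[1,1,1,1,1,1,1,1,1,1])

```text
time: 20.8
position: [0.6334, 0.1055, 0.1603]
tool_rot: [-2.221, -2.218, 0.006]
ft_force: [-0.1, -1.1, -6.4]
grip_width: 0.178
grip_force: 40.0
```

Request:
apply_moves(dp=[[0,0,0],[0,0,0],[0,0,0],[0,0,0]], twist=[[0,0,0],[0,0,0],[0,0,0],[0,0,0]], fingers=[1,1,1,1])

```text
time: 21.2
position: [0.6334, 0.1048, 0.163]
tool_rot: [-2.221, -2.22, -0.0]
ft_force: [-0.7, 0.2, -6.3]
grip_width: 0.182
grip_force: 40.0
```

```bash
python3 - <<'E'
from h import *
s=ctrl.get_state(); print(s["position"],s["tool_rot"],s["ft_force"],s["torque"])
goto([.6337,.105,.1334],0,3)
I=get_image("wrist"); cv2.imwrite("pics/w7.png",I[:,:,::-1]); C=cam("wrist",s)
p=s["position"]; e=p+[0,.055,-.0054+.036]; u=proj(C,e); r=np.linalg.norm(proj(C,e+[.024,0,0])-u); print("boss expected",u,r)
g=cv2.cvtColor(I,cv2.COLOR_RGB2GRAY)
for a,b in((.85,1.15),(.33,.5)): print(cv2.HoughCircles(g,cv2.HOUGH_GRADIENT,1,20,param1=80,param2=15,minRadius=int(a*r),maxRadius=int(b*r))[0][:6])
E
```

```text
[0.63343697 0.10476218 0.1629731 ] [-2.22106674e+00 -2.21990677e+00 -4.85402468e-05] [-0.71791076  0.19634327 -6.2966056 ] [-0.08617364  0.05275398  0.00914557]
rows 3 twist [-0.0003, -0.0003, -0.0002]
[[0.0001, 0.0001, 0.0099], [0.0001, 0.0001, 0.0099], [0.0001, 0.0001, 0.0099]]
boss expected [314.84837174 201.27503643] 77.85569573689392
[[314.5 202.5  70.8]
 [441.5 289.5  82.9]
 [461.5 227.5  85.1]
 [350.5 163.5  84. ]
 [448.5 119.5  82.9]]
[[314.5 203.5  35.2]
 [318.5 157.5  33. ]
 [287.5 165.5  33. ]
 [356.5 218.5  27.5]]
```

```bash
cat > tilt.py <<'E'
from h import *
a=np.linspace(0,2*np.pi,180)
def pts(p,t,r,y,z):  # circle on lever at (y,z above underside), tilt t about x through balance point
    q=np.c_[r*np.cos(a),y+r*np.sin(a),np.full(a.size,z-.021)]
    return np.array([p[0],p[1],p[2]-.0054+.021])+R.from_rotvec([t,0,0]).apply(q)
def score(G,C,P):
    uv=np.array([proj(C,x) for x in P]).astype(np.float32); n=uv-uv.mean(0); n/=np.linalg.norm(n,axis=1)[:,None]
    f=lambda d:cv2.remap(G,uv[:,:1]+d*n[:,:1],uv[:,1:]+d*n[:,1:],cv2.INTER_LINEAR).ravel()
    return np.abs(f(1.5)-f(-1.5)).mean()
s=ctrl.get_state(); p=s["position"]; print(p)
for n,L in(("wrist",[(.024,.055,.036),(.010,.055,.036)]),("scene",[(.024,.055,.036),(.0135,-.135,.034),(.006,-.135,.034),(.010,.055,.036)]),("top",[(.024,.055,.036),(.0135,-.135,.034)])):
    G=cv2.GaussianBlur(cv2.cvtColor(get_image(n),cv2.COLOR_RGB2GRAY),(3,3),0).astype(np.float32); C=cam(n,s)
    print(n)
    for l in L:
        S=[(score(G,C,pts(p+[0,dy,0],np.radians(t),*l)),t,dy) for t in np.arange(-16,16.1,1) for dy in(np.arange(-.004,.0041,.001))]
        print(l,[np.round(x,3).tolist() for x in sorted(S)[::-1][:4]], "t0:",round(max(x[0] for x in S if x[1]==0),1))
E
python3 tilt.py
```

```text
[0.63368476 0.10495195 0.16333943]
wrist
(0.024, 0.055, 0.036) [[47.352, -5.0, -0.002], [45.444, -6.0, -0.002], [41.381, -7.0, -0.002], [41.049, -4.0, -0.002]] t0: 26.5
(0.01, 0.055, 0.036) [[35.978, -14.0, 0.002], [34.533, -15.0, 0.002], [34.497, -4.0, -0.002], [33.895, -6.0, -0.003]] t0: 29.0
scene
(0.024, 0.055, 0.036) [[19.998, 16.0, 0.004], [19.546, 16.0, 0.003], [19.456, 15.0, 0.004], [19.024, 16.0, 0.002]] t0: 18.7
(0.0135, -0.135, 0.034) [[28.121, 12.0, -0.004], [27.573, 12.0, -0.003], [26.785, 13.0, 0.0], [26.715, 12.0, -0.002]] t0: 18.4
(0.006, -0.135, 0.034) [[33.895, -13.0, 0.004], [33.076, -13.0, 0.003], [32.554, -14.0, 0.004], [32.334, -13.0, 0.002]] t0: 17.5
(0.01, 0.055, 0.036) [[26.203, 10.0, -0.004], [25.991, 11.0, -0.004], [25.901, 10.0, -0.003], [25.759, 9.0, -0.004]] t0: 13.4
top
(0.024, 0.055, 0.036) [[2.93, 16.0, -0.004], [2.91, 15.0, -0.004], [2.886, 14.0, -0.004], [2.861, 13.0, -0.004]] t0: 2.5
(0.0135, -0.135, 0.034) [[24.048, 11.0, 0.0], [23.885, 10.0, 0.0], [23.695, 12.0, 0.0], [23.596, 10.0, -0.001]] t0: 16.3
```

```bash
cat > tilt2.py <<'E'
from tilt import pts,a
from h import *
def edges(p,t):
    O=np.array([p[0],p[1],p[2]-.0054+.021]); Rt=R.from_rotvec([t,0,0])
    c=[pts(p,t,.024,.055,.036),pts(p,t,.0135,-.135,.034),pts(p,t,.010,.055,.036),pts(p,t,.006,-.135,.034)]
    y=np.linspace(-.118,-.012,120)
    for x in(-.008,.008): c.append(O+Rt.apply(np.c_[np.full(120,x),y,np.full(120,.009)]))
    return c
def run(n,s):
    C=cam(n,s); p=s["position"]; I=get_image(n); G=cv2.GaussianBlur(cv2.cvtColor(I,cv2.COLOR_RGB2GRAY),(3,3),0)
    M=cv2.magnitude(cv2.Sobel(G,cv2.CV_32F,1,0),cv2.Sobel(G,cv2.CV_32F,0,1)); M=np.minimum(M,150)
    out=[]
    for t in np.arange(-14,14.1,1):
        E=[np.array([proj(C,x) for x in c],np.float32) for c in edges(p,np.radians(t))]
        for du in np.arange(-5,5.1,1):
            for dv in np.arange(-5,5.1,1):
                m=[cv2.remap(M,e[:,:1]+np.float32(du),e[:,1:]+np.float32(dv),cv2.INTER_LINEAR).mean() for e in E]
                out.append((m[0]+m[1]+.5*m[2]+.5*m[3]+m[4]+m[5],t,du,dv))
    print(n,"eye px",E[1].mean(0))
    for t in sorted({o[1] for o in out}): print(int(t),np.round(max(o for o in out if o[1]==t),0)[[0,2,3]].astype(int).tolist(),end="; ")
    print()
if __name__=="__main__":
    s=ctrl.get_state(); run("scene",s); run("top",s)
E
sed -i 's/^s=ctrl/if __name__!="__main__": raise SystemExit\ns=ctrl/' tilt.py; python3 - <<'E'
t=open('tilt.py').read().replace('if __name__!="__main__": raise SystemExit\n','')
i=t.index('s=ctrl'); open('tilt.py','w').write(t[:i]+'def main():\n'+''.join('    '+l+'\n' for l in t[i:].splitlines())+'if __name__=="__main__": main()\n')
E
python3 tilt2.py
```

```text
scene eye px [365.87656 221.61296]
-14 [452, -4, -2]; -13 [457, -4, -3]; -12 [469, -3, -4]; -11 [473, -3, -5]; -10 [456, -4, -5]; -9 [424, -4, -5]; -8 [389, -4, -5]; -7 [366, -4, -5]; -6 [347, -4, -5]; -5 [332, -5, -5]; -4 [338, -2, 5]; -3 [345, -2, 4]; -2 [350, -2, 4]; -1 [361, -2, 2]; 0 [367, -2, 2]; 1 [371, -2, 1]; 2 [365, -2, 0]; 3 [355, -1, -1]; 4 [349, -2, 0]; 5 [345, -2, 0]; 6 [341, -2, 0]; 7 [330, -2, 0]; 8 [329, -3, 4]; 9 [341, -3, 4]; 10 [342, -3, 4]; 11 [340, -3, 2]; 12 [341, -3, 2]; 13 [338, -3, 2]; 14 [336, -3, 2]; 
top eye px [345.61377 163.93387]
-14 [171, 3, 5]; -13 [176, 3, 5]; -12 [179, 2, 4]; -11 [184, 2, 4]; -10 [185, 2, 4]; -9 [189, 1, 3]; -8 [194, 1, 3]; -7 [193, 1, 2]; -6 [199, 1, 2]; -5 [200, 1, 2]; -4 [200, 1, 1]; -3 [209, 0, 5]; -2 [221, 0, 5]; -1 [228, 0, 5]; 0 [231, -1, 5]; 1 [231, -1, 5]; 2 [228, -1, 5]; 3 [227, -1, 4]; 4 [228, -2, 5]; 5 [231, 2, 5]; 6 [238, 1, 5]; 7 [244, 1, 5]; 8 [248, 1, 5]; 9 [247, 1, 5]; 10 [249, 1, 4]; 11 [251, 1, 4]; 12 [249, 1, 4]; 13 [253, 2, 3]; 14 [262, -1, 5];
```

```bash
python3 - <<'E'
from h import *
from tilt import pts
s=ctrl.get_state(); p=s["position"]; C=cam("scene")
I=get_image("scene")[:,:,::-1].copy(); cv2.imwrite("pics/s8.png",I); J=cv2.imread("pics/scene0.png")
for t in(-10,-5,0,5,10):
    for n,r,y,z1 in(("eye",.0135,-.135,.034),("boss",.024,.055,.036)):
        uv=np.array([proj(C,x) for z in(0,z1) for x in pts(p,np.radians(t),r,y,z)]); print(t,n,"u",uv[:,0].min().round(1),uv[:,0].max().round(1),"v",uv[:,1].min().round(1),uv[:,1].max().round(1))
d=cv2.absdiff(I,J).max(2)>22
for v in range(176,262,3):
    c=np.flatnonzero(d[v,325:420]); r=np.split(c,np.flatnonzero(np.diff(c)>1)+1) if len(c) else []
    print(v,[(int(x[0])+325,int(x[-1])+325,int(I[v,x[0]+325:x[-1]+326].mean())) for x in r if len(x)>3])
E
```

```text
-10 eye u 360.2 374.5 v 195.3 214.1
-10 boss u 367.9 388.8 v 178.4 196.8
-5 eye u 359.8 373.9 v 200.3 219.7
-5 boss u 368.2 388.9 v 175.9 195.5
0 eye u 359.5 373.3 v 205.1 224.9
0 boss u 368.4 389.1 v 173.5 194.1
5 eye u 359.4 372.9 v 209.8 229.8
5 boss u 368.7 389.2 v 171.1 192.8
10 eye u 359.3 372.5 v 214.3 234.3
10 boss u 368.9 389.3 v 168.9 191.5
176 [(366, 376, 54), (378, 387, 60), (411, 414, 56)]
179 [(366, 374, 48), (376, 387, 62)]
182 [(368, 388, 47)]
185 [(367, 389, 57)]
188 [(368, 387, 53)]
191 [(368, 386, 54)]
194 [(368, 382, 58)]
197 [(368, 376, 87)]
200 [(368, 375, 91)]
203 [(366, 374, 94)]
206 [(363, 373, 95)]
209 [(361, 372, 89)]
212 [(360, 372, 65)]
215 [(360, 372, 65)]
218 [(360, 372, 64)]
221 [(360, 372, 64)]
224 [(362, 370, 77)]
227 []
230 []
233 []
236 []
239 []
242 []
245 [(325, 333, 73), (359, 365, 125), (369, 372, 84)]
248 [(325, 385, 89), (389, 405, 94)]
251 [(325, 384, 83), (388, 394, 95), (396, 406, 92)]
254 [(325, 384, 85), (387, 405, 93)]
257 [(325, 383, 86), (385, 419, 85)]
260 [(327, 352, 79), (357, 382, 96), (384, 419, 85)]
```

The scene difference puts the eye at v≈205–225, which matches the prediction for a level lever. Lowering to the final height.

Request:
apply_moves(dp=[[0,0.0003,0.01],[0,0,0.01],[0,0,0.006],[0,0,0.0035],[0,0,0],[0,0,0],[0,0,0],[0,0,0]], twist=[[0,0,0],[0,0,0],[0,0,0],[0,0,0],[0,0,0],[0,0,0],[0,0,0],[0,0,0]], fingers=[1,1,1,1,1,1,1,1])

```text
time: 22.35
position: [0.635, 0.1054, 0.1346]
tool_rot: [-2.221, -2.221, -0.003]
ft_force: [-0.2, -0.5, -6.4]
grip_width: 0.18
grip_force: 40.0
```

```bash
python3 - <<'E'
from h import *
from tilt import pts
P=[]
for i in range(4): s=ctrl.get_state(); P.append(s["position"]); I=get_image("scene")[:,:,::-1]
p=np.mean(P,0); print(p.round(4),np.std(P,0).round(4),s["tool_rot"],s["ft_force"].round(1),s["grip_width"]); C=cam("scene"); J=cv2.imread("pics/scene0.png")
uv=np.array([proj(C,x) for z in(0,.034) for x in pts(p,0,.0135,-.135,z)]); print("eye expected",uv.min(0),uv.max(0))
d=cv2.absdiff(I,J).max(2)>22
for v in range(212,246,3): c=np.flatnonzero(d[v,350:385])+350; print(v,(c.min(),c.max(),len(c)) if len(c) else "",end=" ")
goto([.6337,.105,.1334],0,1)
E
```

```text
[0.6349 0.1054 0.1345] [0.0001 0.     0.0001] [-2.22117281 -2.22122791 -0.00258245] [-0.2  0.4 -6.9] 0.176679864643884
eye expected [358.96397431 217.54604173] [372.55088674 237.13840413]
212 (np.int64(367), np.int64(374), 8) 215 (np.int64(366), np.int64(373), 8) 218 (np.int64(364), np.int64(372), 9) 221 (np.int64(360), np.int64(372), 13) 224 (np.int64(360), np.int64(380), 15) 227 (np.int64(360), np.int64(382), 16) 230 (np.int64(359), np.int64(367), 9) 233 (np.int64(359), np.int64(366), 8) 236 (np.int64(360), np.int64(365), 6) 239  242  245 (np.int64(359), np.int64(372), 14) rows 1 twist [0.0009, -0.0014, 0.0001]
[[-0.0004, -0.0011, 0.0009]]
```

Request:
apply_moves(dp=[[-0.0004,-0.001,0.001],[0,0,0],[0,0,0],[0,0,0],[0,0,0],[0,0,0]], twist=[[0.0009,-0.0014,0],[0,0,0],[0,0,0],[0,0,0],[0,0,0],[0,0,0]], fingers=[1,1,1,1,1,1])

```text
time: 23.15
position: [0.6337, 0.105, 0.1331]
tool_rot: [-2.221, -2.221, 0.0]
ft_force: [-0.1, 0.1, -5.9]
grip_width: 0.18
grip_force: 40.0
```

```bash
python3 -c "
from bench import ctrl
s=ctrl.get_state(); print(s['position'],s['tool_rot'],s['qd'].round(4)); print(ctrl.close_job())"
```

```text
[0.63373552 0.10496388 0.1331424 ] [-2.22140936e+00 -2.22134351e+00  4.97427956e-04] [ 0.0006 -0.0004  0.001   0.0018  0.001   0.0004 -0.001 ]
the job is handed in; nothing more can be done
None
```

I handed the job in at about 23 s: both sleeves stand upright in the pocket, and the lever is held level and still by its balance point, boss over the pin, eye over the sleeves, underside about 40 mm above their tops by the measured pose; the judge's verdict was not shown.

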